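# Return four containers to their colour-matched docks

### The job

Put the four containers away in the round docks that match their caps by colour: the orange-lidded cup, the green-lidded cup, the blue-capped bottle and the pink staining jar with the white lid. Set each one down gently, upright and flat on the floor inside its own dock, without tipping any over. Leave the purple staining jar with the green lid standing where it is.

Things in the scene. Friction and masses are not known exactly. Their poses are not given: they have to be found in the camera images.
- cup_orange: specimen cup, clear with an orange lid, 68 high; lid 64 across from 56 to 68 above the underside, body tapering from 58 across under the lid to 50 at the foot. Grip it by the lid. Origin: centre of its underside, z up. Loose, stands upright on the worktop. 30 g
- cup_green: specimen cup, clear with a green lid, 68 high; same size and shape as the orange one. Grip it by the lid. Origin: centre of its underside, z up. Loose, stands upright on the worktop. 30 g
- bottle_blue: white bottle with a blue cap and blue-and-white label, 42 across and 98 high; solid to grip between 0 and 82 above the underside. Origin: centre of its underside, z up. Loose, stands upright on the worktop. 50 g
- jar_white: glass staining jar with pink contents and a white lid, 104 high; foot 56 across up to 27 above the underside, body 48 across from 27 to 85, lid 52 across from 85 to 104, fixed on. Grip it by the lid. Origin: centre of its underside, z up. Loose, stands upright on the worktop. 190 g
- jar_purple: glass staining jar with purple contents and a green lid, same size and shape as the pink one; it is not to be moved. Origin: centre of its underside, z up. Loose, stands upright on the worktop. 190 g
- dock_orange: fixed round dock with an orange collar and orange floor pad for the orange-lidded cup: dark flange 88 mm across, floor 4 mm above the worktop, collar 68 mm inside diameter, 4 mm wall, its rim 18 mm above the worktop (14 mm deep). Origin: centre of the dock at worktop level, z up. Stands anywhere on the work area
- dock_green: fixed round dock with a green collar and green floor pad for the green-lidded cup: dark flange 88 mm across, floor 4 mm above the worktop, collar 68 mm inside diameter, 4 mm wall, its rim 18 mm above the worktop (14 mm deep). Origin: centre of the dock at worktop level, z up. Stands anywhere on the work area
- dock_blue: fixed round dock with a blue collar and blue floor pad for the blue-capped bottle: dark flange 78 mm across, floor 4 mm above the worktop, collar 58 mm inside diameter, 4 mm wall, its rim 18 mm above the worktop (14 mm deep). Origin: centre of the dock at worktop level, z up. Stands anywhere on the work area
- dock_white: fixed round dock with a white collar and white floor pad for the white-lidded jar: dark flange 92 mm across, floor 4 mm above the worktop, collar 72 mm inside diameter, 4 mm wall, its rim 18 mm above the worktop (14 mm deep). Origin: centre of the dock at worktop level, z up. Stands anywhere on the work area

How it is judged:
By the outcome, as a careful person would: the job done as asked, in the order asked, and still so for the second after the job is handed in, with the robot touching nothing.
It also fails if it takes over 109 s, if anything falls off the work surface, if the arm or the gripper's body presses on something with over 40 N, if the wrist force passes 120 N, or if a joint passes its speed limit or range.

### The arm

A 6-joint arm with a two-finger parallel gripper is mounted at the origin on a cart in front of the work surface, level with it; the furniture and walls round the work are solid. World frame = base frame: x ahead of the robot, y to its left, z up, the work surface at z = 0. Lengths are in m, angles in rad, forces in N, time in s.
With the tool pointing down it reaches from about 0.35 to 0.875 m from the base axis. Payload 4.2 kg.
Tool frame: the origin (TCP) lies at the very end of the fingers, on their centre line; the grasp point (between the pads) lies robot.pinch_z behind it (robot.pinch_z is the distance from the TCP to the grasp point, in m); z points along the fingers, y is the line along which they close (so a half turn about z gives the same grasp; the last joint's range is limited). The gripper opens to 85 mm and grips with 20 to 120 N. Pads are 22 mm wide; open, the fingers measure 114 mm over their backs; the gripper's body (76 mm by 85 mm) begins 54 mm behind the grasp point. The pads swing forward as they close: fully open they stand 13 mm farther back than shut.
Start: joints at [-0.885, 0.385, 0.008, 0, -1.194, -0.259], TCP at [0.259, -0.569, 0.231] pointing down, gripper open.
Joint ranges: [-3.14, 3.14], [-1.21, 2.06], [-1.07, 1.41], [-3.16, 2.05], [-2.99, -0.16], [-3.1, 3.1]. Speed limits (rad/s): [2.79, 2.79, 3.14, 3.14, 3.14, 3.14].

### API

Orientations are given as a unit quaternion [x, y, z, w].
In Python, from rig import robot gives the robot as it stands.
- The arm moves only by the shell command python3 -m jog 'ROWS' [FORCE]. ROWS is JSON, a list of rows, each an object of numbers: "dx", "dy", "dz": the shift along the tool's x, y, z in mm; "wx", "wy", "wz": the turn, a rotation vector about the tool's x, y, z in rad; "jaw": the finger opening in mm, from 0 to 85.4. A call has 1 to 8 rows; each row is the pose to reach, as a shift and turn from the pose commanded when the call began, along the tool's axes at that moment; what a row does not reach only later rows make up. A row lasts 1/12 s, in which the tool goes at most 41.7 mm and 7.16 degrees, less where a joint would pass 70% of its speed; a pose out of reach is approached as far as the arm can. A call with a gripper value outside its range is refused whole. The fingers move at their own pace and stop on an object; FORCE is the grip in N (left out, the last holds). Time passes only in rows, so rows that repeat a pose let the fingers close. It gives the time, the measured TCP pose, the force, the opening and the grip force at its end, in the units of the state.
- robot.get_obs(): the state, without advancing time (a new reading comes with each control period).
- robot.grab_frame(name): name is "side" or "top" or "wrist"; returns the picture (400x640x3 uint8, blue, green, red); there is no depth.
- robot.calibration(name): a dict with "fx", "fy", "cx", "cy" (pixels), "k1" (the pictures are not rectified: a ray, as slopes to the right and down, at radius r is drawn at 1 + k1 r^2 times it, then the intrinsics apply), "cam_to_world" (4x4, takes a point from camera to world coordinates). Camera axes: x right, y up, looking along -z (the intrinsics and any distortion apply to the point x, -y, -z); pixel columns grow to the right and rows downward; lengths in m; the calibration is good to about 2 mm. A picture is of the moment at which its call begins: read the wrist's pose just before it. calibration takes no time and is no camera call; for the wrist camera it gives the pose at the moment of the call.
- robot.sign_off(): hands the job in; it is judged then, once.
Trained networks look in the newest picture that a camera, given by its name, has taken for a name from the list of things; names that differ only in an ending like _2 or _b are one class to them, and where a whole thing is asked for, a point or a joint stands for the part that bears it (a point fixed in the world has none). Each returns a list of dicts, best first, with "confidence" (0 to 1); they miss things now and then, are a little off and sometimes report something else, mostly with a low value. They report only what shows in the picture. A call takes as long as a camera call.
- robot.find_in(target, camera): "box" ([left, top, right, bottom] in pixels, round what is visible of it).
The state is a dict: "t": time; "joint_pos": joint angles; "joint_vel": joint speeds; "tau": joint torques, N m; "ee_pos": TCP position; "tool_rot": TCP orientation; "force": force on the tool from outside, world axes, zero at the start; "torque": the same for the moment, N m; "gripper_width": opening from 0.0 (shut) to 1.0 (fully open); "gripper_force": force on a finger pad.
Only numpy, scipy, OpenCV 4.12 (cv2) and the standard library are available. Lean on these libraries where they do the work, as an engineer would, in place of code of your own. Each camera call takes 0.05 s, during which the arm holds its last target. There are 200 camera calls.

## Working session

There is one attempt and no reset: what is moved stays moved. The work goes in short steps, Python scripts to look and compute and a shell command to move; the robot and the scene stay as the last step left them, time stands still between calls to the robot, and variables do not carry over. Pictures are saved under pics/ and viewed, at most 14 in all, crops included, and the job is handed in when it is done.

```bash
ls; mkdir -p pics
cat > h.py <<'E'
import numpy as np, cv2
from rig import robot
from scipy.spatial.transform import Rotation as R
N=["cup_orange","cup_green","bottle_blue","jar_white","jar_purple","dock_orange","dock_green","dock_blue","dock_white"]
def ray(c,u,v):
    K=np.array([[c["fx"],0,c["cx"]],[0,c["fy"],c["cy"]],[0,0,1.]])
    x,y=cv2.undistortPoints(np.array([[[u,v]]],float),K,np.array([c["k1"],0,0,0.]))[0,0]
    T=np.array(c["cam_to_world"]); return T[:3,3],T[:3,:3]@np.array([x,-y,-1])
def onz(c,u,v,z):
    o,d=ray(c,u,v); return o+d*(z-o[2])/d[2]
def proj(c,p):
    T=np.array(c["cam_to_world"]); q=T[:3,:3].T@(np.asarray(p)-T[:3,3]); x,y=q[0]/-q[2],-q[1]/-q[2]
    s=1+c["k1"]*(x*x+y*y); return c["cx"]+c["fx"]*x*s,c["cy"]+c["fy"]*y*s
def st():
    o=robot.get_obs(); r=R.from_quat(o["tool_rot"])
    print("t",round(o["t"],2),"p",np.round(o["ee_pos"],4),"R",np.round(r.as_matrix(),3).tolist(),"f",np.round(o["force"],1),"w",o["gripper_width"],o["gripper_force"]); return o
E
python3 - <<'E'
from h import *
o=st(); print(robot.pinch_z)
for n in ["top","side"]:
    c=robot.calibration(n); print(n,np.round(np.array(c["cam_to_world"])[:3],3).tolist(),c["fx"],c["k1"])
    cv2.imwrite(f"pics/{n}0.png",robot.grab_frame(n))
    for t in N: print(t,[(np.round(d["box"],1).tolist(),round(d["confidence"],2)) for d in robot.find_in(t,n)[:3]])
E
```

```text
pics
t 0.0 p [ 0.2585 -0.5684  0.2302] R [[-0.91, -0.414, -0.001], [-0.414, 0.91, 0.002], [0.0, 0.002, -1.0]] f [-0.   0.3 -0.2] w 1.0004066696774927 0.0
0.0187
top [[0.012, 0.997, -0.072, 0.345], [-1.0, 0.011, -0.022, -0.09], [-0.021, 0.072, 0.997, 1.274]] 434.0846013376114 -0.008964391707715052
cup_orange [([405.7, 204.1, 432.1, 228.5], 0.79)]
cup_green [([222.5, 196.3, 248.6, 219.7], 0.83)]
bottle_blue []
jar_white [([363.6, 202.7, 385.2, 222.1], 0.55)]
jar_purple [([344.3, 161.1, 358.8, 187.5], 0.62), ([422.8, 171.2, 451.4, 190.8], 0.59)]
dock_orange [([292.8, 160.1, 323.4, 190.1], 0.94), ([340.4, 161.9, 359.8, 186.2], 0.72), ([252.7, 162.1, 271.4, 177.5], 0.19)]
dock_green [([379.4, 167.6, 411.3, 193.8], 0.85)]
dock_blue [([422.5, 166.5, 447.9, 194.1], 0.84), ([364.2, 205.7, 383.8, 221.0], 0.26)]
dock_white [([205.6, 158.3, 237.5, 183.4], 0.59)]
side [[1.0, 0.01, 0.021, 0.463], [0.013, 0.513, -0.858, -0.907], [-0.02, 0.858, 0.513, 0.534]] 413.73150458907594 0.008665331698963946
cup_orange [([262.2, 251.3, 301.6, 299.9], 0.84)]
cup_green [([288.7, 139.6, 314.7, 171.1], 0.7)]
bottle_blue [([334.9, 144.1, 350.5, 181.7], 0.96)]
jar_white [([278.1, 200.1, 309.3, 249.3], 0.78)]
jar_purple [([333.5, 185.6, 358.2, 238.5], 0.7)]
dock_orange [([322.7, 191.8, 362.0, 209.1], 0.45)]
dock_green [([326.0, 253.3, 370.4, 283.9], 0.78)]
dock_blue [([320.1, 290.0, 366.2, 329.4], 0.69)]
dock_white [([325.0, 153.0, 356.4, 164.0], 0.47)]
```

View pics/top0.png

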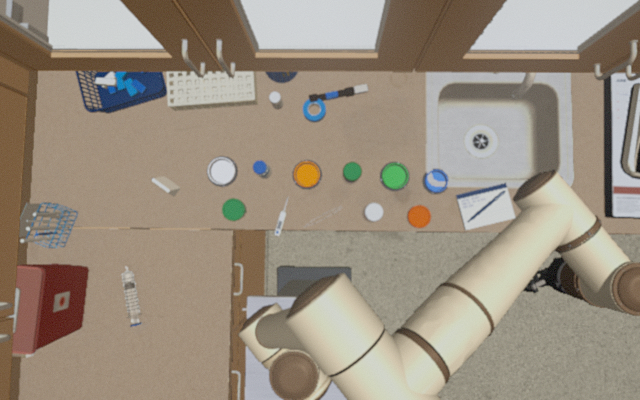

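View pics/side0.png

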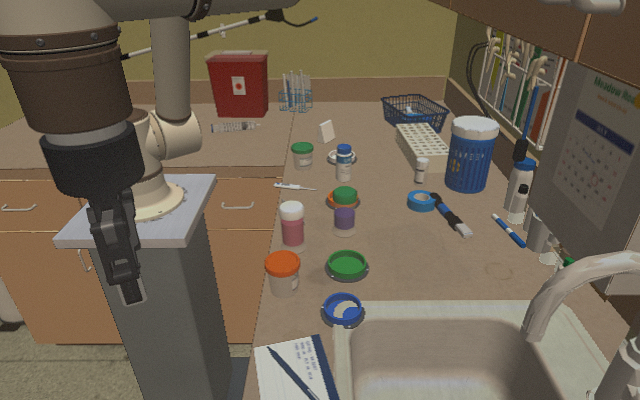

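```bash
cat > m.py <<'E'
from h import *
im=cv2.imread("pics/top0.png"); c=robot.calibration("top")
hsv=cv2.cvtColor(im,cv2.COLOR_BGR2HSV)
B={"cup_orange":(405,204,432,229,.068,5,20),"cup_green":(221,196,249,221,.068,40,85),"bottle_blue":(250,158,272,178,.098,100,130),"jar_white":(362,201,387,223,.104,None,0),"jar_purple":(342,160,363,184,.104,40,85),
"dock_orange":(290,158,324,190,.011,5,22),"dock_green":(378,160,412,193,.011,40,85),"dock_blue":(420,166,450,196,.015,100,130),"dock_white":(205,155,239,187,.011,None,0)}
for n,(l,t,r,b,z,h0,h1) in B.items():
    q=hsv[t:b,l:r].astype(int)
    m=((q[...,0]>=h0)&(q[...,0]<=h1)&(q[...,1]>120)) if h0 else ((q[...,1]<45)&(q[...,2]>150))
    k,lab,s,ce=cv2.connectedComponentsWithStats(m.astype(np.uint8),connectivity=8)
    i=1+np.argmax(s[1:,4]); pts=np.argwhere(lab==i)[:,::-1].astype(np.int32)
    (u,v),rad=cv2.minEnclosingCircle(pts)
    p=onz(c,l+u,t+v,z); print(n,"px",round(l+u,1),round(t+v,1),"rad",round(rad,1),"cen",np.round(ce[i]+[l,t],1),"->",np.round(p[:2],4),round(2*rad/c["fx"]*(1.27-z),3))
E
python3 m.py; python3 -c "
import cv2,numpy as np
a=cv2.imread('pics/top0.png')[145:240,190:460];b=cv2.imread('pics/side0.png')[230:340,250:400]
cv2.imwrite('pics/cr.png',cv2.resize(a,None,fx=2.9,fy=2.9,interpolation=cv2.INTER_CUBIC));cv2.imwrite('pics/crb.png',cv2.resize(b,None,fx=4,fy=4,interpolation=cv2.INTER_CUBIC))"
```

```text
cup_orange px 418.8 216.3 rad 11.7 cen [418.9 216.1] -> [ 0.3875 -0.3288] 0.065
cup_green px 233.0 209.4 rad 10.3 cen [232.9 209.3] -> [0.4006 0.1882] 0.057
bottle_blue px 259.4 166.9 rad 6.1 cen [259.4 166.8] -> [0.5166 0.1117] 0.033
jar_white px 373.5 211.5 rad 10.1 cen [374.  211.4] -> [ 0.3977 -0.2002] 0.054
jar_purple px 351.8 171.2 rad 8.5 cen [351.8 171.1] -> [ 0.5065 -0.141 ] 0.045
dock_orange px 306.3 173.7 rad 13.2 cen [306.4 173.7] -> [ 0.5105 -0.0119] 0.076
dock_green px 393.5 176.0 rad 12.3 cen [393.4 176.4] -> [ 0.5062 -0.2668] 0.071
dock_blue px 439.0 174.5 rad 7.8 cen [438.6 175.2] -> [ 0.5114 -0.398 ] 0.045
dock_white px 220.2 170.0 rad 14.4 cen [220.5 170.2] -> [0.5191 0.2424] 0.083
```

View pics/cr.png

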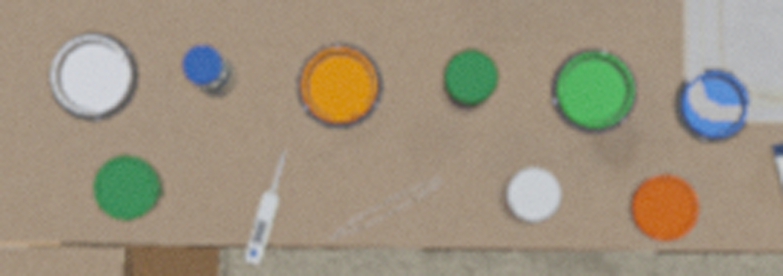

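View pics/crb.png

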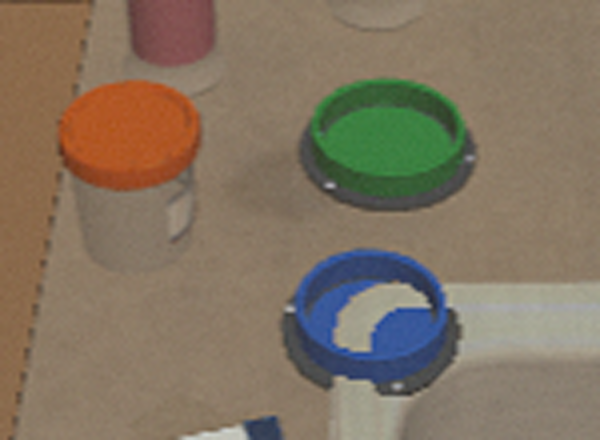

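The top crop shows the caps and docks clearly. The purple jar is at (352,171) and the bottle's cap at (260,167). The blue dock is at about (436,181), with the sink rim showing through its floor. I'll cross-check against the side view and start moving.

```bash
python3 -m jog '[{"dx":-217,"dy":165,"dz":0,"wz":0.427},{"dx":-217,"dy":165,"dz":0,"wz":0.427},{"dx":-217,"dy":165,"dz":0,"wz":0.427},{"dx":-217,"dy":165,"dz":0,"wz":0.427},{"dx":-217,"dy":165,"dz":0,"wz":0.427},{"dx":-217,"dy":165,"dz":0,"wz":0.427},{"dx":-217,"dy":165,"dz":0,"wz":0.427},{"dx":-217,"dy":165,"dz":0,"wz":0.427}]'
python3 - <<'E'
from h import *
st(); s=robot.calibration("side"); t=robot.calibration("top")
print("bluedock top",onz(t,435.9,180.9,.015)[:2],"side",onz(s,342.7,305,.018)[:2])
print("bottle",onz(t,260,167.2,.098)[:2])
# side: lid/collar ellipse centres
print("orange side",onz(s,250+130/4,230+122/4,.068)[:2],"greendock side",onz(s,250+388/4,230+125/4,.018)[:2])
w=robot.calibration("wrist");print(np.round(np.array(w["cam_to_world"])[:3],3).tolist(),w["fx"])
cv2.imwrite("pics/w1.png",robot.grab_frame("wrist"))
print(robot.find_in("cup_orange","wrist"))
E
```

```text
t 1.0 p [ 0.2587 -0.5689  0.2313] R [[-0.91, -0.414, -0.0], [-0.414, 0.91, 0.0], [-0.0, 0.0, -1.0]] f [ 0.9 -0.3  0.3] w 1.0010599588714695 0.0
bluedock top [ 0.49265054 -0.38895519] side [ 0.49164395 -0.38747141]
bottle [0.5158657  0.11004907]
orange side [ 0.38632706 -0.32792423] greendock side [ 0.5050652  -0.26957088]
[[-0.414, -0.876, -0.248, 0.195], [0.91, -0.399, -0.112, -0.597], [-0.001, -0.272, 0.962, 0.374]] 346.61124445770264
[{'box': [421.2, 326.6, 433.1, 344.3], 'confidence': 0.69}]invalid input at $[0]: expected keys dx, dy, dz, wx, wy, wz, jaw
```

View pics/w1.png

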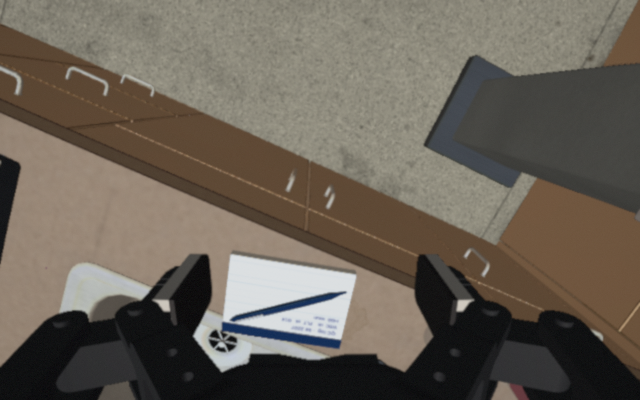

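The wrist view shows the pads and the notepad, with no target in it. The move was refused because every key has to be present.

```bash
python3 -m jog '[{"dx":-217,"dy":165,"dz":0,"wx":0,"wy":0,"wz":0.427,"jaw":85},{"dx":-217,"dy":165,"dz":0,"wx":0,"wy":0,"wz":0.427,"jaw":85},{"dx":-217,"dy":165,"dz":0,"wx":0,"wy":0,"wz":0.427,"jaw":85},{"dx":-217,"dy":165,"dz":0,"wx":0,"wy":0,"wz":0.427,"jaw":85},{"dx":-217,"dy":165,"dz":0,"wx":0,"wy":0,"wz":0.427,"jaw":85},{"dx":-217,"dy":165,"dz":0,"wx":0,"wy":0,"wz":0.427,"jaw":85},{"dx":-217,"dy":165,"dz":0,"wx":0,"wy":0,"wz":0.427,"jaw":85},{"dx":-217,"dy":165,"dz":0,"wx":0,"wy":0,"wz":0.427,"jaw":85}]'
python3 - <<'E'
from h import *
st()
w=robot.calibration("wrist")
cv2.imwrite("pics/w2.png",robot.grab_frame("wrist"))
for n in N:
  for d in robot.find_in(n,"wrist")[:1]: 
    b=d["box"]; z={"c":.068,"b":.098,"j":.104,"d":.018}[n[0]]; print(n,np.round(b),round(d["confidence"],2),onz(w,(b[0]+b[2])/2,(b[1]+b[3])/2,z)[:2])
print(robot.pinch_z)
E
```

```text
t: 1.77
ee_pos: [0.3899, -0.3253, 0.2319]
tool_rot: [-0.003, 1.0, 0.0, 0.001]
force: [-0.9, -0.2, -0.9]
gripper_width: 0.995
gripper_force: 0.0
t 1.77 p [ 0.3899 -0.3253  0.2319] R [[-1.0, -0.005, 0.002], [-0.005, 1.0, 0.0], [-0.002, 0.0, -1.0]] f [-0.9 -0.2 -0.9] w 0.994642268693677 0.0
cup_orange [273. 140. 345. 210.] 0.69 [ 0.38442914 -0.32911533]
bottle_blue [534. 232. 607. 299.] 0.34 [ 0.46062795 -0.08861725]
jar_white [404. 150. 493. 231.] 0.78 [ 0.38914983 -0.21479385]
jar_purple [446. 247. 539. 319.] 0.55 [ 0.47407942 -0.16428779]
dock_orange [534. 231. 606. 296.] 0.73 [ 0.49844411 -0.02111237]
dock_green [324. 231. 396. 298.] 0.73 [ 0.49826917 -0.27119029]
dock_blue [227. 224. 291. 281.] 0.68 [ 0.48418827 -0.38528542]
0.0187
```

View pics/w2.png

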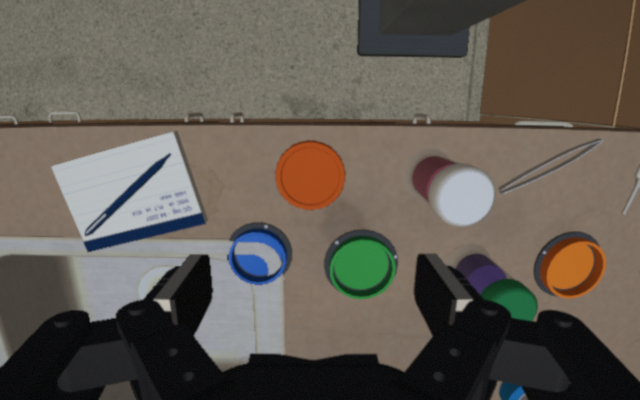

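The wrist picture puts the orange lid at (310,175), nearly under the tool. It agrees with the top camera, so I'll grasp.

```bash
python3 -m jog '[{"dx":3,"dy":-3,"dz":40,"wx":0,"wy":0,"wz":0,"jaw":85},{"dx":3,"dy":-3,"dz":80,"wx":0,"wy":0,"wz":0,"jaw":85},{"dx":3,"dy":-3,"dz":120,"wx":0,"wy":0,"wz":0,"jaw":85},{"dx":3,"dy":-3,"dz":150,"wx":0,"wy":0,"wz":0,"jaw":85},{"dx":3,"dy":-3,"dz":175,"wx":0,"wy":0,"wz":0,"jaw":85},{"dx":3,"dy":-3,"dz":190,"wx":0,"wy":0,"wz":0,"jaw":85},{"dx":3,"dy":-3,"dz":190,"wx":0,"wy":0,"wz":0,"jaw":85},{"dx":3,"dy":-3,"dz":190,"wx":0,"wy":0,"wz":0,"jaw":85}]'
python3 -m jog '[{"dx":0,"dy":0,"dz":0,"wx":0,"wy":0,"wz":0,"jaw":58},{"dx":0,"dy":0,"dz":0,"wx":0,"wy":0,"wz":0,"jaw":58},{"dx":0,"dy":0,"dz":0,"wx":0,"wy":0,"wz":0,"jaw":58},{"dx":0,"dy":0,"dz":0,"wx":0,"wy":0,"wz":0,"jaw":58},{"dx":0,"dy":0,"dz":0,"wx":0,"wy":0,"wz":0,"jaw":58},{"dx":0,"dy":0,"dz":0,"wx":0,"wy":0,"wz":0,"jaw":58}]' 30
```

```text
t: 2.93
ee_pos: [0.3847, -0.3322, 0.0409]
tool_rot: [0.0, 1.0, 0.0, -0.001]
force: [-0.3, -0.6, 0.5]
gripper_width: 0.997
gripper_force: 0.0
t: 3.43
ee_pos: [0.3861, -0.3325, 0.0431]
tool_rot: [-0.0, 1.0, -0.001, 0.002]
force: [-0.8, -0.1, 6.2]
gripper_width: 0.741
gripper_force: 33.1
```

```bash
python3 -m jog '[{"dx":0,"dy":0,"dz":-20,"wx":0,"wy":0,"wz":0,"jaw":58},{"dx":0,"dy":0,"dz":-50,"wx":0,"wy":0,"wz":0,"jaw":58},{"dx":0,"dy":0,"dz":-85,"wx":0,"wy":0,"wz":0,"jaw":58},{"dx":0,"dy":0,"dz":-115,"wx":0,"wy":0,"wz":0,"jaw":58},{"dx":0,"dy":0,"dz":-135,"wx":0,"wy":0,"wz":0,"jaw":58},{"dx":0,"dy":0,"dz":-145,"wx":0,"wy":0,"wz":0,"jaw":58},{"dx":0,"dy":0,"dz":-145,"wx":0,"wy":0,"wz":0,"jaw":58}]'
python3 -m jog '[{"dx":-8,"dy":20,"dz":0,"wx":0,"wy":0,"wz":0,"jaw":58},{"dx":-20,"dy":52,"dz":0,"wx":0,"wy":0,"wz":0,"jaw":58},{"dx":-35,"dy":90,"dz":0,"wx":0,"wy":0,"wz":0,"jaw":58},{"dx":-50,"dy":128,"dz":0,"wx":0,"wy":0,"wz":0,"jaw":58},{"dx":-65,"dy":166,"dz":0,"wx":0,"wy":0,"wz":0,"jaw":58},{"dx":-80,"dy":204,"dz":0,"wx":0,"wy":0,"wz":0,"jaw":58},{"dx":-95,"dy":240,"dz":0,"wx":0,"wy":0,"wz":0,"jaw":58},{"dx":-107,"dy":270,"dz":0,"wx":0,"wy":0,"wz":0,"jaw":58}]'
python3 -m jog '[{"dx":-8,"dy":25,"dz":0,"wx":0,"wy":0,"wz":0,"jaw":58},{"dx":-16,"dy":44,"dz":0,"wx":0,"wy":0,"wz":0,"jaw":58},{"dx":-18,"dy":49,"dz":0,"wx":0,"wy":0,"wz":0,"jaw":58},{"dx":-18,"dy":49,"dz":0,"wx":0,"wy":0,"wz":0,"jaw":58},{"dx":-18,"dy":49,"dz":0,"wx":0,"wy":0,"wz":0,"jaw":58},{"dx":-18,"dy":49,"dz":0,"wx":0,"wy":0,"wz":0,"jaw":58}]'
python3 - <<'E'
from h import *
st(); im=robot.grab_frame("wrist"); cv2.imwrite("pics/w3.png",im)
s=robot.grab_frame("side"); cv2.imwrite("pics/s3.png",np.hstack([cv2.resize(im,(400,250)),cv2.resize(s[100:300,200:520],(400,250))]))
E
```

```text
t: 4.02
ee_pos: [0.3861, -0.3324, 0.1889]
tool_rot: [0.0, 1.0, -0.001, 0.003]
force: [0.7, -0.4, -0.1]
gripper_width: 0.74
gripper_force: 33.2
t: 4.68
ee_pos: [0.4916, -0.0594, 0.1844]
tool_rot: [-0.0, 1.0, 0.0, -0.002]
force: [-0.3, 0.3, -0.5]
gripper_width: 0.741
gripper_force: 33.2
t: 5.18
ee_pos: [0.5091, -0.0138, 0.1855]
tool_rot: [0.001, 1.0, -0.0, -0.001]
force: [-1.0, -1.4, -0.4]
gripper_width: 0.737
gripper_force: 33.2
t 5.18 p [ 0.5091 -0.0138  0.1855] R [[-1.0, 0.001, -0.002], [0.001, 1.0, -0.0], [0.002, -0.0, -1.0]] f [-1.  -1.4 -0.4] w 0.7366486147752075 33.2112193107605
```

View pics/s3.png

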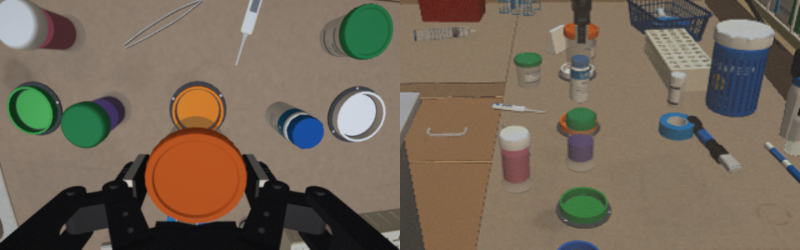

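The orange cup is held upright and lined up with its dock in the wrist view, where the dock is at about (197,107) in the half-size picture. I'll lower it.

```bash
python3 -m jog '[{"dx":0,"dy":1,"dz":20,"wx":0,"wy":0,"wz":0,"jaw":58},{"dx":0,"dy":1,"dz":50,"wx":0,"wy":0,"wz":0,"jaw":58},{"dx":0,"dy":1,"dz":80,"wx":0,"wy":0,"wz":0,"jaw":58},{"dx":0,"dy":1,"dz":105,"wx":0,"wy":0,"wz":0,"jaw":58},{"dx":0,"dy":1,"dz":122,"wx":0,"wy":0,"wz":0,"jaw":58},{"dx":0,"dy":1,"dz":130,"wx":0,"wy":0,"wz":0,"jaw":58},{"dx":0,"dy":1,"dz":134,"wx":0,"wy":0,"wz":0,"jaw":58},{"dx":0,"dy":1,"dz":134,"wx":0,"wy":0,"wz":0,"jaw":58}]'
python3 -m jog '[{"dx":0,"dy":0,"dz":1,"wx":0,"wy":0,"wz":0,"jaw":58},{"dx":0,"dy":0,"dz":2,"wx":0,"wy":0,"wz":0,"jaw":58},{"dx":0,"dy":0,"dz":2,"wx":0,"wy":0,"wz":0,"jaw":58}]'
python3 -m jog '[{"dx":0,"dy":0,"dz":1,"wx":0,"wy":0,"wz":0,"jaw":58},{"dx":0,"dy":0,"dz":2,"wx":0,"wy":0,"wz":0,"jaw":58},{"dx":0,"dy":0,"dz":2,"wx":0,"wy":0,"wz":0,"jaw":58}]'
```

```text
t: 5.95
ee_pos: [0.51, -0.0124, 0.0522]
tool_rot: [0.0, 1.0, -0.0, -0.0]
force: [0.3, -0.6, -0.1]
gripper_width: 0.735
gripper_force: 33.2
t: 6.2
ee_pos: [0.5106, -0.0118, 0.0512]
tool_rot: [0.0, 1.0, 0.0, 0.001]
force: [0.4, -0.3, -1.0]
gripper_width: 0.738
gripper_force: 33.2
t: 6.45
ee_pos: [0.51, -0.0119, 0.0484]
tool_rot: [0.0, 1.0, 0.0, 0.0]
force: [-0.2, -0.0, 0.0]
gripper_width: 0.736
gripper_force: 33.2
```

```bash
python3 -m jog '[{"dx":0,"dy":0,"dz":1,"wx":0,"wy":0,"wz":0,"jaw":58},{"dx":0,"dy":0,"dz":2,"wx":0,"wy":0,"wz":0,"jaw":58},{"dx":0,"dy":0,"dz":2,"wx":0,"wy":0,"wz":0,"jaw":58}]'
python3 -m jog '[{"dx":0,"dy":0,"dz":1,"wx":0,"wy":0,"wz":0,"jaw":58},{"dx":0,"dy":0,"dz":1,"wx":0,"wy":0,"wz":0,"jaw":58}]'
```

```text
t: 6.7
ee_pos: [0.5104, -0.0118, 0.0472]
tool_rot: [-0.0, 1.0, -0.0, 0.0]
force: [-1.9, 0.6, 5.5]
gripper_width: 0.742
gripper_force: 33.7
t: 6.87
ee_pos: [0.5106, -0.0118, 0.0472]
tool_rot: [-0.0, 1.0, -0.0, 0.001]
force: [-5.6, 0.7, 12.0]
gripper_width: 0.739
gripper_force: 34.3
```

```bash
python3 -m jog '[{"dx":0,"dy":0,"dz":-2,"wx":0,"wy":0,"wz":0,"jaw":75},{"dx":0,"dy":0,"dz":-2,"wx":0,"wy":0,"wz":0,"jaw":85},{"dx":0,"dy":0,"dz":-2,"wx":0,"wy":0,"wz":0,"jaw":85},{"dx":0,"dy":0,"dz":-2,"wx":0,"wy":0,"wz":0,"jaw":85}]'
python3 -m jog '[{"dx":0,"dy":0,"dz":-15,"wx":0,"wy":0,"wz":0,"jaw":85},{"dx":0,"dy":0,"dz":-45,"wx":0,"wy":0,"wz":0,"jaw":85},{"dx":0,"dy":0,"dz":-85,"wx":0,"wy":0,"wz":0,"jaw":85},{"dx":0,"dy":0,"dz":-125,"wx":0,"wy":0,"wz":0,"jaw":85},{"dx":0,"dy":0,"dz":-155,"wx":0,"wy":0,"wz":0,"jaw":85},{"dx":0,"dy":0,"dz":-175,"wx":0,"wy":0,"wz":0,"jaw":85}]'
python3 -m jog '[{"dx":15,"dy":28,"dz":0,"wx":0,"wy":0,"wz":0,"jaw":85},{"dx":33,"dy":60,"dz":0,"wx":0,"wy":0,"wz":0,"jaw":85},{"dx":51,"dy":93,"dz":0,"wx":0,"wy":0,"wz":0,"jaw":85},{"dx":69,"dy":126,"dz":0,"wx":0,"wy":0,"wz":0,"jaw":85},{"dx":87,"dy":158,"dz":0,"wx":0,"wy":0,"wz":0,"jaw":85},{"dx":102,"dy":186,"dz":0,"wx":0,"wy":0,"wz":0,"jaw":85},{"dx":110,"dy":200,"dz":0,"wx":0,"wy":0,"wz":0,"jaw":85},{"dx":110,"dy":200,"dz":0,"wx":0,"wy":0,"wz":0,"jaw":85}]'
python3 - <<'E'
from h import *
o=st(); im=robot.grab_frame("wrist"); s=robot.grab_frame("side"); w=robot.calibration("wrist")
cv2.imwrite("pics/s4.png",np.hstack([cv2.resize(im,(400,250)),cv2.resize(s[100:300,200:520],(400,250))]))
for d in robot.find_in("cup_green","wrist")[:1]:
    b=d["box"];print(b,d["confidence"],onz(w,(b[0]+b[2])/2,(b[1]+b[3])/2,.066))
E
```

```text
t: 7.2
ee_pos: [0.5099, -0.0119, 0.0471]
tool_rot: [0.0, 1.0, -0.0, -0.0]
force: [0.5, -0.1, 0.3]
gripper_width: 0.995
gripper_force: 0.0
t: 7.7
ee_pos: [0.5112, -0.0118, 0.226]
tool_rot: [-0.0, 1.0, 0.0, 0.003]
force: [0.3, 0.5, -0.3]
gripper_width: 0.997
gripper_force: 0.0
t: 8.37
ee_pos: [0.3988, 0.1903, 0.2222]
tool_rot: [-0.002, 1.0, 0.0, -0.0]
force: [-0.1, -0.2, 0.5]
gripper_width: 0.995
gripper_force: 0.0
t 8.37 p [0.3988 0.1903 0.2222] R [[-1.0, -0.004, -0.0], [-0.004, 1.0, 0.0], [0.0, 0.0, -1.0]] f [-0.1 -0.2  0.5] w 0.995349738475359 0.0
[278.4, 145.9, 346.4, 218.7] 0.7 [0.3991888  0.18776053 0.066     ]
```

View pics/s4.png

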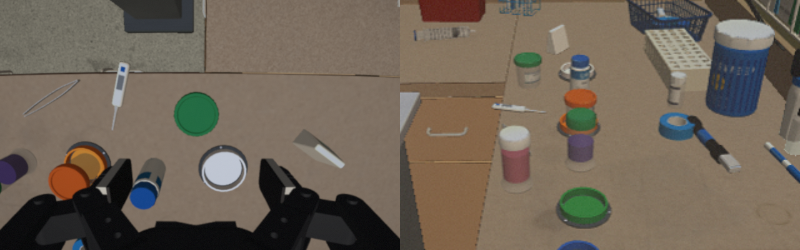

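The orange cup stands upright in its dock and the green lid is at (312,182), as measured. I'll pick up the green cup.

```bash
python3 -m jog '[{"dx":-1,"dy":-2,"dz":30,"wx":0,"wy":0,"wz":0,"jaw":85},{"dx":-1,"dy":-2,"dz":70,"wx":0,"wy":0,"wz":0,"jaw":85},{"dx":-1,"dy":-2,"dz":110,"wx":0,"wy":0,"wz":0,"jaw":85},{"dx":-1,"dy":-2,"dz":145,"wx":0,"wy":0,"wz":0,"jaw":85},{"dx":-1,"dy":-2,"dz":168,"wx":0,"wy":0,"wz":0,"jaw":85},{"dx":-1,"dy":-2,"dz":180,"wx":0,"wy":0,"wz":0,"jaw":85},{"dx":-1,"dy":-2,"dz":180,"wx":0,"wy":0,"wz":0,"jaw":85}]'
python3 -m jog '[{"dx":0,"dy":0,"dz":0,"wx":0,"wy":0,"wz":0,"jaw":58},{"dx":0,"dy":0,"dz":0,"wx":0,"wy":0,"wz":0,"jaw":58},{"dx":0,"dy":0,"dz":0,"wx":0,"wy":0,"wz":0,"jaw":58},{"dx":0,"dy":0,"dz":0,"wx":0,"wy":0,"wz":0,"jaw":58},{"dx":0,"dy":0,"dz":0,"wx":0,"wy":0,"wz":0,"jaw":58},{"dx":0,"dy":0,"dz":0,"wx":0,"wy":0,"wz":0,"jaw":58}]' 30
python3 -m jog '[{"dx":0,"dy":0,"dz":-20,"wx":0,"wy":0,"wz":0,"jaw":58},{"dx":0,"dy":0,"dz":-50,"wx":0,"wy":0,"wz":0,"jaw":58},{"dx":0,"dy":0,"dz":-85,"wx":0,"wy":0,"wz":0,"jaw":58},{"dx":0,"dy":0,"dz":-115,"wx":0,"wy":0,"wz":0,"jaw":58},{"dx":0,"dy":0,"dz":-135,"wx":0,"wy":0,"wz":0,"jaw":58},{"dx":0,"dy":0,"dz":-145,"wx":0,"wy":0,"wz":0,"jaw":58},{"dx":0,"dy":0,"dz":-145,"wx":0,"wy":0,"wz":0,"jaw":58}]'
```

```text
t: 9.1
ee_pos: [0.3999, 0.1835, 0.0394]
tool_rot: [0.001, 1.0, -0.003, -0.003]
force: [-0.3, -1.2, 0.3]
gripper_width: 0.997
gripper_force: 0.0
t: 9.6
ee_pos: [0.4018, 0.1867, 0.0434]
tool_rot: [-0.0, 1.0, 0.001, 0.001]
force: [0.5, -1.4, 6.4]
gripper_width: 0.744
gripper_force: 33.3
t: 10.18
ee_pos: [0.402, 0.1871, 0.19]
tool_rot: [-0.0, 1.0, 0.002, 0.002]
force: [0.6, -0.1, 0.4]
gripper_width: 0.739
gripper_force: 33.2
```

```bash
python3 -m jog '[{"dx":-4,"dy":-18,"dz":0,"wx":0,"wy":0,"wz":0,"jaw":58},{"dx":-12,"dy":-50,"dz":0,"wx":0,"wy":0,"wz":0,"jaw":58},{"dx":-21,"dy":-88,"dz":0,"wx":0,"wy":0,"wz":0,"jaw":58},{"dx":-30,"dy":-127,"dz":0,"wx":0,"wy":0,"wz":0,"jaw":58},{"dx":-39,"dy":-166,"dz":0,"wx":0,"wy":0,"wz":0,"jaw":58},{"dx":-48,"dy":-205,"dz":0,"wx":0,"wy":0,"wz":0,"jaw":58},{"dx":-57,"dy":-244,"dz":0,"wx":0,"wy":0,"wz":0,"jaw":58},{"dx":-66,"dy":-283,"dz":0,"wx":0,"wy":0,"wz":0,"jaw":58}]'
python3 -m jog '[{"dx":-9,"dy":-39,"dz":0,"wx":0,"wy":0,"wz":0,"jaw":58},{"dx":-18,"dy":-78,"dz":0,"wx":0,"wy":0,"wz":0,"jaw":58},{"dx":-27,"dy":-116,"dz":0,"wx":0,"wy":0,"wz":0,"jaw":58},{"dx":-34,"dy":-148,"dz":0,"wx":0,"wy":0,"wz":0,"jaw":58},{"dx":-38,"dy":-166,"dz":0,"wx":0,"wy":0,"wz":0,"jaw":58},{"dx":-39,"dy":-172,"dz":0,"wx":0,"wy":0,"wz":0,"jaw":58},{"dx":-39,"dy":-172,"dz":0,"wx":0,"wy":0,"wz":0,"jaw":58},{"dx":-39,"dy":-172,"dz":0,"wx":0,"wy":0,"wz":0,"jaw":58}]'
python3 - <<'E'
from h import *
o=st(); im=robot.grab_frame("wrist"); s=robot.grab_frame("side"); w=robot.calibration("wrist")
cv2.imwrite("pics/s5.png",np.hstack([cv2.resize(im,(400,250)),cv2.resize(s[100:300,200:520],(400,250))]))
E
```

```text
t: 10.85
ee_pos: [0.4662, -0.0987, 0.1861]
tool_rot: [0.0, 1.0, 0.0, -0.001]
force: [1.1, 0.3, -1.2]
gripper_width: 0.743
gripper_force: 33.2
t: 11.52
ee_pos: [0.5052, -0.2683, 0.1861]
tool_rot: [0.0, 1.0, 0.001, -0.001]
force: [0.7, -0.2, -0.7]
gripper_width: 0.742
gripper_force: 33.2
t 11.52 p [ 0.5052 -0.2683  0.1861] R [[-1.0, 0.001, -0.002], [0.001, 1.0, 0.001], [0.002, 0.001, -1.0]] f [ 0.7 -0.2 -0.7] w 0.7424249553220643 33.23367476463318
```

View pics/s5.png

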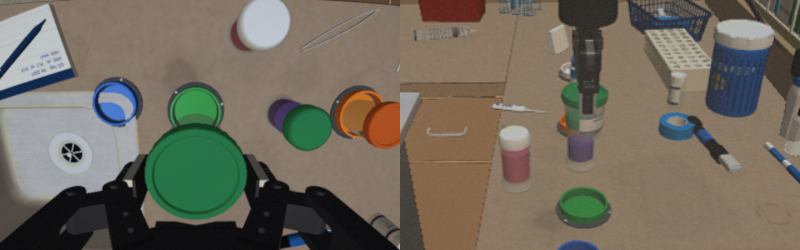

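The green cup hangs over its dock in the same relation as the orange one did, with the dock at (196,110). I'll lower it.

```bash
python3 -m jog '[{"dx":-1,"dy":0,"dz":20,"wx":0,"wy":0,"wz":0,"jaw":58},{"dx":-1,"dy":0,"dz":50,"wx":0,"wy":0,"wz":0,"jaw":58},{"dx":-1,"dy":0,"dz":80,"wx":0,"wy":0,"wz":0,"jaw":58},{"dx":-1,"dy":0,"dz":105,"wx":0,"wy":0,"wz":0,"jaw":58},{"dx":-1,"dy":0,"dz":122,"wx":0,"wy":0,"wz":0,"jaw":58},{"dx":-1,"dy":0,"dz":130,"wx":0,"wy":0,"wz":0,"jaw":58},{"dx":-1,"dy":0,"dz":134,"wx":0,"wy":0,"wz":0,"jaw":58},{"dx":-1,"dy":0,"dz":134,"wx":0,"wy":0,"wz":0,"jaw":58}]'
python3 -m jog '[{"dx":0,"dy":0,"dz":1,"wx":0,"wy":0,"wz":0,"jaw":58},{"dx":0,"dy":0,"dz":2,"wx":0,"wy":0,"wz":0,"jaw":58},{"dx":0,"dy":0,"dz":3,"wx":0,"wy":0,"wz":0,"jaw":58},{"dx":0,"dy":0,"dz":4,"wx":0,"wy":0,"wz":0,"jaw":58},{"dx":0,"dy":0,"dz":4,"wx":0,"wy":0,"wz":0,"jaw":58}]'
```

```text
t: 12.28
ee_pos: [0.5071, -0.2682, 0.0533]
tool_rot: [-0.001, 1.0, -0.0, -0.0]
force: [-1.3, 0.1, -0.2]
gripper_width: 0.742
gripper_force: 33.2
t: 12.7
ee_pos: [0.5071, -0.269, 0.0496]
tool_rot: [0.0, 1.0, -0.0, 0.0]
force: [-0.2, -0.6, 0.2]
gripper_width: 0.738
gripper_force: 33.2
```

```bash
python3 -m jog '[{"dx":0,"dy":0,"dz":1,"wx":0,"wy":0,"wz":0,"jaw":58},{"dx":0,"dy":0,"dz":2,"wx":0,"wy":0,"wz":0,"jaw":58},{"dx":0,"dy":0,"dz":2,"wx":0,"wy":0,"wz":0,"jaw":58}]'
python3 -m jog '[{"dx":0,"dy":0,"dz":1,"wx":0,"wy":0,"wz":0,"jaw":58},{"dx":0,"dy":0,"dz":1,"wx":0,"wy":0,"wz":0,"jaw":58}]'
```

```text
t: 12.95
ee_pos: [0.5071, -0.269, 0.0475]
tool_rot: [0.0, 1.0, -0.0, 0.0]
force: [0.3, 0.5, 2.0]
gripper_width: 0.739
gripper_force: 33.3
t: 13.12
ee_pos: [0.5072, -0.269, 0.0474]
tool_rot: [-0.0, 1.0, -0.0, 0.0]
force: [-1.5, 1.6, 6.9]
gripper_width: 0.742
gripper_force: 33.9
```

```bash
python3 -m jog '[{"dx":0,"dy":0,"dz":-1,"wx":0,"wy":0,"wz":0,"jaw":75},{"dx":0,"dy":0,"dz":-1,"wx":0,"wy":0,"wz":0,"jaw":85},{"dx":0,"dy":0,"dz":-1,"wx":0,"wy":0,"wz":0,"jaw":85},{"dx":0,"dy":0,"dz":-1,"wx":0,"wy":0,"wz":0,"jaw":85}]'
python3 -m jog '[{"dx":0,"dy":0,"dz":-15,"wx":0,"wy":0,"wz":0,"jaw":85},{"dx":0,"dy":0,"dz":-45,"wx":0,"wy":0,"wz":0,"jaw":85},{"dx":0,"dy":0,"dz":-85,"wx":0,"wy":0,"wz":0,"jaw":85},{"dx":0,"dy":0,"dz":-125,"wx":0,"wy":0,"wz":0,"jaw":85},{"dx":0,"dy":0,"dz":-155,"wx":0,"wy":0,"wz":0,"jaw":85},{"dx":0,"dy":0,"dz":-180,"wx":0,"wy":0,"wz":0,"jaw":85}]'
python3 -m jog '[{"dx":-1,"dy":25,"dz":0,"wx":0,"wy":0,"wz":0,"jaw":85},{"dx":-1,"dy":65,"dz":0,"wx":0,"wy":0,"wz":0,"jaw":85},{"dx":-2,"dy":105,"dz":0,"wx":0,"wy":0,"wz":0,"jaw":85},{"dx":-3,"dy":145,"dz":0,"wx":0,"wy":0,"wz":0,"jaw":85},{"dx":-4,"dy":185,"dz":0,"wx":0,"wy":0,"wz":0,"jaw":85},{"dx":-5,"dy":225,"dz":0,"wx":0,"wy":0,"wz":0,"jaw":85},{"dx":-6,"dy":265,"dz":0,"wx":0,"wy":0,"wz":0,"jaw":85},{"dx":-7,"dy":305,"dz":0,"wx":0,"wy":0,"wz":0,"jaw":85}]'
python3 -m jog '[{"dx":-1,"dy":35,"dz":0,"wx":0,"wy":0,"wz":0,"jaw":85},{"dx":-1,"dy":62,"dz":0,"wx":0,"wy":0,"wz":0,"jaw":85},{"dx":-1,"dy":74,"dz":0,"wx":0,"wy":0,"wz":0,"jaw":85},{"dx":-1,"dy":74,"dz":0,"wx":0,"wy":0,"wz":0,"jaw":85},{"dx":-1,"dy":74,"dz":0,"wx":0,"wy":0,"wz":0,"jaw":85}]'
python3 - <<'E'
from h import *
o=st(); im=robot.grab_frame("wrist"); s=robot.grab_frame("side"); w=robot.calibration("wrist")
cv2.imwrite("pics/s6.png",np.hstack([cv2.resize(im,(400,250)),cv2.resize(s[100:300,200:520],(400,250))]))
for d in robot.find_in("bottle_blue","wrist")[:1]: print(d)
print("proj cap",proj(w,[.516,.110,.098]), proj(w,[.516,.110,0]))
E
```

```text
t: 13.45
ee_pos: [0.5069, -0.2689, 0.047]
tool_rot: [0.0, 1.0, 0.0, -0.0]
force: [-0.2, -0.3, -0.3]
gripper_width: 0.992
gripper_force: 0.0
t: 13.95
ee_pos: [0.5075, -0.2692, 0.2304]
tool_rot: [0.0, 1.0, -0.001, 0.002]
force: [1.2, 0.5, -0.4]
gripper_width: 0.992
gripper_force: 0.0
t: 14.62
ee_pos: [0.5136, 0.038, 0.2273]
tool_rot: [0.0, 1.0, 0.0, 0.0]
force: [0.8, -0.5, 0.2]
gripper_width: 0.993
gripper_force: 0.0
t: 15.03
ee_pos: [0.5148, 0.1102, 0.2269]
tool_rot: [-0.0, 1.0, -0.0, -0.0]
force: [0.2, -0.0, 0.7]
gripper_width: 0.992
gripper_force: 0.0
t 15.03 p [0.5148 0.1102 0.2269] R [[-1.0, -0.001, -0.001], [-0.001, 1.0, -0.001], [0.001, -0.001, -1.0]] f [ 0.2 -0.   0.7] w 0.9923595355319405 0.0
{'box': [295.1, 152.3, 342.2, 213.9], 'confidence': 0.75}
proj cap (np.float64(314.2995717108437), np.float64(191.76575973672132)) (np.float64(314.01112893085985), np.float64(169.03832507272756))
```

View pics/s6.png

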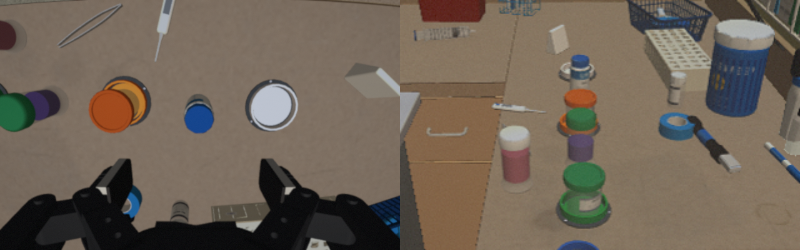

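The green cup stands in its dock. The bottle cap is at (318,189) in the wrist frame, so it's 2 mm further left than I had it. Picking up the bottle.

```bash
python3 -m jog '[{"dx":0,"dy":2,"dz":30,"wx":0,"wy":0,"wz":0,"jaw":85},{"dx":0,"dy":2,"dz":70,"wx":0,"wy":0,"wz":0,"jaw":85},{"dx":0,"dy":2,"dz":110,"wx":0,"wy":0,"wz":0,"jaw":85},{"dx":0,"dy":2,"dz":145,"wx":0,"wy":0,"wz":0,"jaw":85},{"dx":0,"dy":2,"dz":172,"wx":0,"wy":0,"wz":0,"jaw":85},{"dx":0,"dy":2,"dz":185,"wx":0,"wy":0,"wz":0,"jaw":85},{"dx":0,"dy":2,"dz":185,"wx":0,"wy":0,"wz":0,"jaw":85}]'
python3 -m jog '[{"dx":0,"dy":0,"dz":0,"wx":0,"wy":0,"wz":0,"jaw":60},{"dx":0,"dy":0,"dz":0,"wx":0,"wy":0,"wz":0,"jaw":50},{"dx":0,"dy":0,"dz":0,"wx":0,"wy":0,"wz":0,"jaw":36},{"dx":0,"dy":0,"dz":0,"wx":0,"wy":0,"wz":0,"jaw":36},{"dx":0,"dy":0,"dz":0,"wx":0,"wy":0,"wz":0,"jaw":36},{"dx":0,"dy":0,"dz":0,"wx":0,"wy":0,"wz":0,"jaw":36},{"dx":0,"dy":0,"dz":0,"wx":0,"wy":0,"wz":0,"jaw":36},{"dx":0,"dy":0,"dz":0,"wx":0,"wy":0,"wz":0,"jaw":36}]' 30
python3 -m jog '[{"dx":0,"dy":0,"dz":-20,"wx":0,"wy":0,"wz":0,"jaw":36},{"dx":0,"dy":0,"dz":-50,"wx":0,"wy":0,"wz":0,"jaw":36},{"dx":0,"dy":0,"dz":-85,"wx":0,"wy":0,"wz":0,"jaw":36},{"dx":0,"dy":0,"dz":-115,"wx":0,"wy":0,"wz":0,"jaw":36},{"dx":0,"dy":0,"dz":-135,"wx":0,"wy":0,"wz":0,"jaw":36},{"dx":0,"dy":0,"dz":-145,"wx":0,"wy":0,"wz":0,"jaw":36},{"dx":0,"dy":0,"dz":-145,"wx":0,"wy":0,"wz":0,"jaw":36}]'
```

```text
t: 15.77
ee_pos: [0.5129, 0.1096, 0.039]
tool_rot: [0.001, 1.0, -0.002, -0.003]
force: [0.1, -0.1, -0.3]
gripper_width: 0.998
gripper_force: 0.0
t: 16.43
ee_pos: [0.5161, 0.1125, 0.0438]
tool_rot: [-0.0, 1.0, 0.0, 0.001]
force: [-0.6, -0.6, 7.5]
gripper_width: 0.483
gripper_force: 32.1
t: 17.02
ee_pos: [0.5159, 0.1127, 0.1896]
tool_rot: [-0.0, 1.0, 0.001, 0.002]
force: [0.3, 0.1, -0.4]
gripper_width: 0.487
gripper_force: 32.1
```

```bash
python3 -m jog '[{"dx":1,"dy":-20,"dz":0,"wx":0,"wy":0,"wz":0,"jaw":36},{"dx":2,"dy":-55,"dz":0,"wx":0,"wy":0,"wz":0,"jaw":36},{"dx":4,"dy":-95,"dz":0,"wx":0,"wy":0,"wz":0,"jaw":36},{"dx":6,"dy":-135,"dz":0,"wx":0,"wy":0,"wz":0,"jaw":36},{"dx":8,"dy":-175,"dz":0,"wx":0,"wy":0,"wz":0,"jaw":36},{"dx":10,"dy":-215,"dz":0,"wx":0,"wy":0,"wz":0,"jaw":36},{"dx":12,"dy":-255,"dz":0,"wx":0,"wy":0,"wz":0,"jaw":36},{"dx":14,"dy":-295,"dz":0,"wx":0,"wy":0,"wz":0,"jaw":36}]'
python3 -m jog '[{"dx":2,"dy":-40,"dz":0,"wx":0,"wy":0,"wz":0,"jaw":36},{"dx":4,"dy":-80,"dz":0,"wx":0,"wy":0,"wz":0,"jaw":36},{"dx":6,"dy":-120,"dz":0,"wx":0,"wy":0,"wz":0,"jaw":36},{"dx":8,"dy":-160,"dz":0,"wx":0,"wy":0,"wz":0,"jaw":36},{"dx":9,"dy":-190,"dz":0,"wx":0,"wy":0,"wz":0,"jaw":36},{"dx":9,"dy":-206,"dz":0,"wx":0,"wy":0,"wz":0,"jaw":36},{"dx":9,"dy":-206,"dz":0,"wx":0,"wy":0,"wz":0,"jaw":36},{"dx":9,"dy":-206,"dz":0,"wx":0,"wy":0,"wz":0,"jaw":36}]'
python3 - <<'E'
from h import *
o=st(); im=robot.grab_frame("wrist"); w=robot.calibration("wrist")
print(proj(w,[.492,-.3885,.018]))
cv2.imwrite("pics/w7.png",im)
E
```

```text
t: 17.68
ee_pos: [0.4993, -0.1844, 0.185]
tool_rot: [0.0, 1.0, 0.001, -0.002]
force: [0.9, 0.7, -0.4]
gripper_width: 0.487
gripper_force: 32.0
t: 18.35
ee_pos: [0.4906, -0.389, 0.1843]
tool_rot: [0.001, 1.0, 0.001, -0.002]
force: [0.5, 0.5, -1.4]
gripper_width: 0.482
gripper_force: 32.1
t 18.35 p [ 0.4906 -0.389   0.1843] R [[-1.0, 0.003, -0.004], [0.003, 1.0, 0.003], [0.004, 0.003, -1.0]] f [ 0.5  0.5 -1.4] w 0.4823769710538944 32.069517374038696
(np.float64(312.3656651643318), np.float64(181.8301209516793))
```

View pics/w7.png

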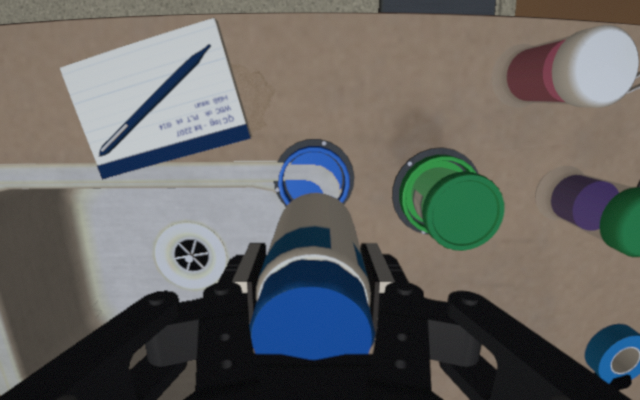

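The bottle is over the blue dock, whose collar is centred at about (316,182), within 1.5 mm of the estimate. I'll lower it.

```bash
python3 -m jog '[{"dx":0,"dy":1,"dz":20,"wx":0,"wy":0,"wz":0,"jaw":36},{"dx":0,"dy":1,"dz":50,"wx":0,"wy":0,"wz":0,"jaw":36},{"dx":0,"dy":1,"dz":80,"wx":0,"wy":0,"wz":0,"jaw":36},{"dx":0,"dy":1,"dz":105,"wx":0,"wy":0,"wz":0,"jaw":36},{"dx":0,"dy":1,"dz":122,"wx":0,"wy":0,"wz":0,"jaw":36},{"dx":0,"dy":1,"dz":130,"wx":0,"wy":0,"wz":0,"jaw":36},{"dx":0,"dy":1,"dz":134,"wx":0,"wy":0,"wz":0,"jaw":36},{"dx":0,"dy":1,"dz":134,"wx":0,"wy":0,"wz":0,"jaw":36}]'
python3 -m jog '[{"dx":0,"dy":0,"dz":1,"wx":0,"wy":0,"wz":0,"jaw":36},{"dx":0,"dy":0,"dz":2,"wx":0,"wy":0,"wz":0,"jaw":36},{"dx":0,"dy":0,"dz":3,"wx":0,"wy":0,"wz":0,"jaw":36},{"dx":0,"dy":0,"dz":3,"wx":0,"wy":0,"wz":0,"jaw":36}]'
```

```text
t: 19.07
ee_pos: [0.492, -0.3871, 0.0529]
tool_rot: [-0.001, 1.0, 0.0, -0.001]
force: [-1.4, -0.1, 0.1]
gripper_width: 0.485
gripper_force: 32.1
t: 19.4
ee_pos: [0.4922, -0.388, 0.051]
tool_rot: [0.0, 1.0, -0.0, 0.001]
force: [-0.0, 0.6, -0.7]
gripper_width: 0.485
gripper_force: 32.1
```

```bash
python3 -m jog '[{"dx":0,"dy":0,"dz":1,"wx":0,"wy":0,"wz":0,"jaw":36},{"dx":0,"dy":0,"dz":2,"wx":0,"wy":0,"wz":0,"jaw":36},{"dx":0,"dy":0,"dz":2,"wx":0,"wy":0,"wz":0,"jaw":36}]'
python3 -m jog '[{"dx":0,"dy":0,"dz":1,"wx":0,"wy":0,"wz":0,"jaw":36},{"dx":0,"dy":0,"dz":1,"wx":0,"wy":0,"wz":0,"jaw":36}]'
python3 -m jog '[{"dx":0,"dy":0,"dz":1,"wx":0,"wy":0,"wz":0,"jaw":36},{"dx":0,"dy":0,"dz":1,"wx":0,"wy":0,"wz":0,"jaw":36}]'
```

```text
t: 19.65
ee_pos: [0.4918, -0.3879, 0.0482]
tool_rot: [0.0, 1.0, 0.0, -0.0]
force: [0.6, 0.4, -1.2]
gripper_width: 0.481
gripper_force: 32.1
t: 19.82
ee_pos: [0.4921, -0.388, 0.0482]
tool_rot: [-0.0, 1.0, -0.0, 0.0]
force: [-0.9, 1.5, 4.0]
gripper_width: 0.485
gripper_force: 32.7
t: 19.98
ee_pos: [0.4922, -0.3879, 0.0481]
tool_rot: [-0.0, 1.0, -0.0, 0.0]
force: [-2.3, 3.4, 7.9]
gripper_width: 0.489
gripper_force: 33.1
```

```bash
python3 -m jog '[{"dx":0,"dy":0,"dz":-1,"wx":0,"wy":0,"wz":0,"jaw":50},{"dx":0,"dy":0,"dz":-1,"wx":0,"wy":0,"wz":0,"jaw":75},{"dx":0,"dy":0,"dz":-1,"wx":0,"wy":0,"wz":0,"jaw":75},{"dx":0,"dy":0,"dz":-1,"wx":0,"wy":0,"wz":0,"jaw":75},{"dx":0,"dy":0,"dz":-1,"wx":0,"wy":0,"wz":0,"jaw":75},{"dx":0,"dy":0,"dz":-1,"wx":0,"wy":0,"wz":0,"jaw":75}]'
python3 -m jog '[{"dx":0,"dy":0,"dz":-15,"wx":0,"wy":0,"wz":0,"jaw":75},{"dx":0,"dy":0,"dz":-45,"wx":0,"wy":0,"wz":0,"jaw":75},{"dx":0,"dy":0,"dz":-85,"wx":0,"wy":0,"wz":0,"jaw":80},{"dx":0,"dy":0,"dz":-125,"wx":0,"wy":0,"wz":0,"jaw":85},{"dx":0,"dy":0,"dz":-155,"wx":0,"wy":0,"wz":0,"jaw":85},{"dx":0,"dy":0,"dz":-190,"wx":0,"wy":0,"wz":0,"jaw":85},{"dx":0,"dy":0,"dz":-190,"wx":0,"wy":0,"wz":0,"jaw":85}]'
python3 -m jog '[{"dx":12,"dy":25,"dz":0,"wx":0,"wy":0,"wz":0,"jaw":85},{"dx":29,"dy":58,"dz":0,"wx":0,"wy":0,"wz":0,"jaw":85},{"dx":46,"dy":92,"dz":0,"wx":0,"wy":0,"wz":0,"jaw":85},{"dx":63,"dy":126,"dz":0,"wx":0,"wy":0,"wz":0,"jaw":85},{"dx":80,"dy":159,"dz":0,"wx":0,"wy":0,"wz":0,"jaw":85},{"dx":94,"dy":187,"dz":0,"wx":0,"wy":0,"wz":0,"jaw":85},{"dx":94,"dy":187,"dz":0,"wx":0,"wy":0,"wz":0,"jaw":85},{"dx":94,"dy":187,"dz":0,"wx":0,"wy":0,"wz":0,"jaw":85}]'
python3 - <<'E'
from h import *
o=st(); im=robot.grab_frame("wrist"); s=robot.grab_frame("side"); w=robot.calibration("wrist")
cv2.imwrite("pics/s8.png",np.hstack([cv2.resize(im,(400,250)),cv2.resize(s[200:400,200:520],(400,250))]))
for d in robot.find_in("jar_white","wrist")[:1]: print(d)
print("proj lid",proj(w,[.398,-.2005,.104]))
q=cv2.cvtColor(im,cv2.COLOR_BGR2HSV); m=((q[...,1]<45)&(q[...,2]>150)).astype(np.uint8)[:260]
k,l,s_,ce=cv2.connectedComponentsWithStats(m)
for i in range(1,k):
    if s_[i,4]>800: print(s_[i],onz(w,s_[i,0]+s_[i,2]/2,s_[i,1]+s_[i,3]/2,.1)[:2])
E
```

```text
t: 20.48
ee_pos: [0.4919, -0.3879, 0.047]
tool_rot: [0.0, 1.0, 0.0, -0.0]
force: [0.8, -0.3, -0.9]
gripper_width: 0.876
gripper_force: 0.0
t: 21.07
ee_pos: [0.4949, -0.3903, 0.2462]
tool_rot: [-0.001, 1.0, -0.005, 0.006]
force: [0.7, -0.2, 0.9]
gripper_width: 1.0
gripper_force: 0.0
t: 21.73
ee_pos: [0.3976, -0.1999, 0.2379]
tool_rot: [-0.001, 1.0, -0.0, 0.001]
force: [0.9, -0.3, 0.4]
gripper_width: 0.996
gripper_force: 0.0
t 21.73 p [ 0.3976 -0.1999  0.2379] R [[-1.0, -0.002, 0.002], [-0.002, 1.0, -0.0], [-0.002, -0.0, -1.0]] f [ 0.9 -0.3  0.4] w 0.9958656768236136 0.0
{'box': [285.4, 140.4, 344.0, 217.6], 'confidence': 0.9}
proj lid (np.float64(313.91550664612777), np.float64(188.19273968300118))
[524 104  50 101 875] [ 0.36946872 -0.00358614]
[   0  127   94  103 5963] [ 0.39014302 -0.43076385]
[ 284  157   60   58 2669] [ 0.39712078 -0.20042248]
[   0  231  126   29 2864] [ 0.45252162 -0.42876818]
```

View pics/s8.png

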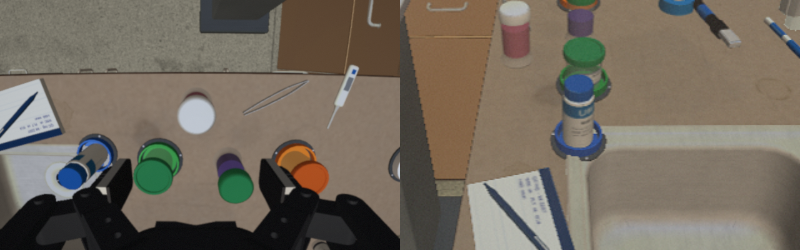

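The bottle stands upright in the blue dock. The jar lid measures (0.397,-0.200), right under the tool. I'll grip it at 94 mm height.

```bash
python3 -m jog '[{"dx":0,"dy":0,"dz":30,"wx":0,"wy":0,"wz":0,"jaw":85},{"dx":0,"dy":0,"dz":70,"wx":0,"wy":0,"wz":0,"jaw":85},{"dx":0,"dy":0,"dz":108,"wx":0,"wy":0,"wz":0,"jaw":85},{"dx":0,"dy":0,"dz":138,"wx":0,"wy":0,"wz":0,"jaw":85},{"dx":0,"dy":0,"dz":158,"wx":0,"wy":0,"wz":0,"jaw":85},{"dx":0,"dy":0,"dz":166,"wx":0,"wy":0,"wz":0,"jaw":85},{"dx":0,"dy":0,"dz":166,"wx":0,"wy":0,"wz":0,"jaw":85},{"dx":0,"dy":0,"dz":166,"wx":0,"wy":0,"wz":0,"jaw":85}]'
python3 -m jog '[{"dx":0,"dy":0,"dz":0,"wx":0,"wy":0,"wz":0,"jaw":65},{"dx":0,"dy":0,"dz":0,"wx":0,"wy":0,"wz":0,"jaw":58},{"dx":0,"dy":0,"dz":0,"wx":0,"wy":0,"wz":0,"jaw":45},{"dx":0,"dy":0,"dz":0,"wx":0,"wy":0,"wz":0,"jaw":45},{"dx":0,"dy":0,"dz":0,"wx":0,"wy":0,"wz":0,"jaw":45},{"dx":0,"dy":0,"dz":0,"wx":0,"wy":0,"wz":0,"jaw":45},{"dx":0,"dy":0,"dz":0,"wx":0,"wy":0,"wz":0,"jaw":45},{"dx":0,"dy":0,"dz":0,"wx":0,"wy":0,"wz":0,"jaw":45}]' 40
python3 -m jog '[{"dx":0,"dy":0,"dz":-20,"wx":0,"wy":0,"wz":0,"jaw":45},{"dx":0,"dy":0,"dz":-50,"wx":0,"wy":0,"wz":0,"jaw":45},{"dx":0,"dy":0,"dz":-85,"wx":0,"wy":0,"wz":0,"jaw":45},{"dx":0,"dy":0,"dz":-115,"wx":0,"wy":0,"wz":0,"jaw":45},{"dx":0,"dy":0,"dz":-130,"wx":0,"wy":0,"wz":0,"jaw":45},{"dx":0,"dy":0,"dz":-140,"wx":0,"wy":0,"wz":0,"jaw":45},{"dx":0,"dy":0,"dz":-140,"wx":0,"wy":0,"wz":0,"jaw":45}]'
```

```text
t: 22.55
ee_pos: [0.3989, -0.2016, 0.0715]
tool_rot: [0.0, 1.0, -0.0, 0.0]
force: [-0.5, -0.3, 0.5]
gripper_width: 0.993
gripper_force: 0.0
t: 23.22
ee_pos: [0.3992, -0.201, 0.0728]
tool_rot: [-0.0, 1.0, -0.0, 0.002]
force: [-0.1, 2.0, 5.9]
gripper_width: 0.602
gripper_force: 41.1
t: 23.8
ee_pos: [0.3989, -0.201, 0.2137]
tool_rot: [0.0, 1.0, -0.0, 0.003]
force: [0.1, -0.3, -2.4]
gripper_width: 0.594
gripper_force: 42.9
```

```bash
python3 -m jog '[{"dx":-5,"dy":18,"dz":0,"wx":0,"wy":0,"wz":0,"jaw":45},{"dx":-14,"dy":50,"dz":0,"wx":0,"wy":0,"wz":0,"jaw":45},{"dx":-24,"dy":88,"dz":0,"wx":0,"wy":0,"wz":0,"jaw":45},{"dx":-34,"dy":126,"dz":0,"wx":0,"wy":0,"wz":0,"jaw":45},{"dx":-44,"dy":164,"dz":0,"wx":0,"wy":0,"wz":0,"jaw":45},{"dx":-55,"dy":202,"dz":0,"wx":0,"wy":0,"wz":0,"jaw":45},{"dx":-65,"dy":240,"dz":0,"wx":0,"wy":0,"wz":0,"jaw":45},{"dx":-76,"dy":278,"dz":0,"wx":0,"wy":0,"wz":0,"jaw":45}]'
python3 -m jog '[{"dx":-10,"dy":37,"dz":0,"wx":0,"wy":0,"wz":0,"jaw":45},{"dx":-20,"dy":74,"dz":0,"wx":0,"wy":0,"wz":0,"jaw":45},{"dx":-30,"dy":110,"dz":0,"wx":0,"wy":0,"wz":0,"jaw":45},{"dx":-38,"dy":140,"dz":0,"wx":0,"wy":0,"wz":0,"jaw":45},{"dx":-43,"dy":158,"dz":0,"wx":0,"wy":0,"wz":0,"jaw":45},{"dx":-45,"dy":165,"dz":0,"wx":0,"wy":0,"wz":0,"jaw":45},{"dx":-45,"dy":165,"dz":0,"wx":0,"wy":0,"wz":0,"jaw":45},{"dx":-45,"dy":165,"dz":0,"wx":0,"wy":0,"wz":0,"jaw":45}]'
python3 - <<'E'
from h import *
o=st(); im=robot.grab_frame("wrist"); w=robot.calibration("wrist")
print(proj(w,[.519,.2424,.018]))
cv2.imwrite("pics/w9.png",im)
E
```

```text
t: 24.47
ee_pos: [0.473, 0.0788, 0.21]
tool_rot: [0.0, 1.0, -0.0, -0.001]
force: [-0.2, 0.1, -3.3]
gripper_width: 0.601
gripper_force: 42.9
t: 25.13
ee_pos: [0.5182, 0.2414, 0.21]
tool_rot: [0.0, 1.0, -0.001, -0.001]
force: [-1.0, -0.7, -1.8]
gripper_width: 0.601
gripper_force: 42.9
t 25.13 p [0.5182 0.2414 0.21  ] R [[-1.0, 0.0, -0.003], [0.0, 1.0, -0.002], [0.003, -0.002, -1.0]] f [-1.  -0.7 -1.8] w 0.6006521813939547 42.922484278678894
(np.float64(314.8319154549648), np.float64(175.553216675054))
```

View pics/w9.png

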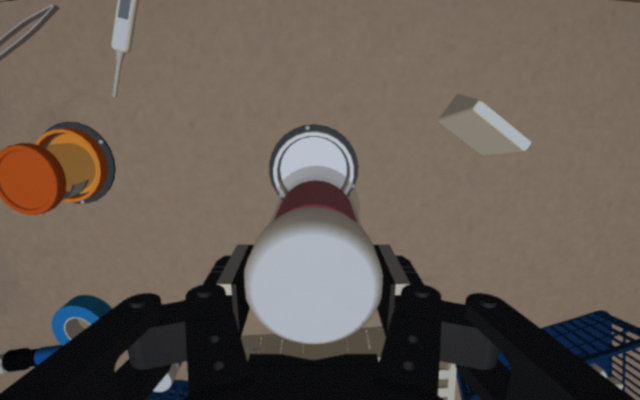

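The jar is over the white dock, with its collar centred at about (314,172), within 3 mm of the prediction. I'll lower it.

```bash
python3 -m jog '[{"dx":1,"dy":0,"dz":20,"wx":0,"wy":0,"wz":0,"jaw":45},{"dx":1,"dy":0,"dz":50,"wx":0,"wy":0,"wz":0,"jaw":45},{"dx":1,"dy":0,"dz":80,"wx":0,"wy":0,"wz":0,"jaw":45},{"dx":1,"dy":0,"dz":102,"wx":0,"wy":0,"wz":0,"jaw":45},{"dx":1,"dy":0,"dz":116,"wx":0,"wy":0,"wz":0,"jaw":45},{"dx":1,"dy":0,"dz":124,"wx":0,"wy":0,"wz":0,"jaw":45},{"dx":1,"dy":0,"dz":128,"wx":0,"wy":0,"wz":0,"jaw":45},{"dx":1,"dy":0,"dz":128,"wx":0,"wy":0,"wz":0,"jaw":45}]'
python3 -m jog '[{"dx":0,"dy":0,"dz":1,"wx":0,"wy":0,"wz":0,"jaw":45},{"dx":0,"dy":0,"dz":2,"wx":0,"wy":0,"wz":0,"jaw":45},{"dx":0,"dy":0,"dz":3,"wx":0,"wy":0,"wz":0,"jaw":45},{"dx":0,"dy":0,"dz":3,"wx":0,"wy":0,"wz":0,"jaw":45}]'
```

```text
t: 25.85
ee_pos: [0.518, 0.2413, 0.0832]
tool_rot: [0.001, 1.0, -0.0, -0.0]
force: [0.4, 0.1, -2.3]
gripper_width: 0.6
gripper_force: 43.0
t: 26.18
ee_pos: [0.5183, 0.2423, 0.0809]
tool_rot: [0.0, 1.0, 0.0, 0.0]
force: [-0.5, -0.1, -2.4]
gripper_width: 0.6
gripper_force: 43.0
```

```bash
python3 -m jog '[{"dx":0,"dy":0,"dz":1,"wx":0,"wy":0,"wz":0,"jaw":45},{"dx":0,"dy":0,"dz":2,"wx":0,"wy":0,"wz":0,"jaw":45},{"dx":0,"dy":0,"dz":3,"wx":0,"wy":0,"wz":0,"jaw":45},{"dx":0,"dy":0,"dz":3,"wx":0,"wy":0,"wz":0,"jaw":45}]'
python3 -m jog '[{"dx":0,"dy":0,"dz":1,"wx":0,"wy":0,"wz":0,"jaw":45},{"dx":0,"dy":0,"dz":1,"wx":0,"wy":0,"wz":0,"jaw":45}]'
python3 -m jog '[{"dx":0,"dy":0,"dz":1,"wx":0,"wy":0,"wz":0,"jaw":45},{"dx":0,"dy":0,"dz":1,"wx":0,"wy":0,"wz":0,"jaw":45}]'
```

```text
t: 26.52
ee_pos: [0.5179, 0.242, 0.077]
tool_rot: [0.0, 1.0, -0.0, -0.0]
force: [0.3, -0.3, -2.6]
gripper_width: 0.597
gripper_force: 43.0
t: 26.68
ee_pos: [0.5184, 0.2422, 0.0769]
tool_rot: [-0.0, 1.0, -0.0, 0.0]
force: [-1.4, -1.2, 1.4]
gripper_width: 0.605
gripper_force: 43.3
t: 26.85
ee_pos: [0.5187, 0.2422, 0.0769]
tool_rot: [-0.0, 1.0, 0.0, 0.001]
force: [-1.6, -1.6, 6.5]
gripper_width: 0.602
gripper_force: 43.8
```

Contact is at the expected height. I'll release, retreat and check.

```bash
python3 -m jog '[{"dx":0,"dy":0,"dz":-1,"wx":0,"wy":0,"wz":0,"jaw":60},{"dx":0,"dy":0,"dz":-1,"wx":0,"wy":0,"wz":0,"jaw":80},{"dx":0,"dy":0,"dz":-1,"wx":0,"wy":0,"wz":0,"jaw":80},{"dx":0,"dy":0,"dz":-1,"wx":0,"wy":0,"wz":0,"jaw":80},{"dx":0,"dy":0,"dz":-1,"wx":0,"wy":0,"wz":0,"jaw":80}]'
python3 -m jog '[{"dx":0,"dy":0,"dz":-15,"wx":0,"wy":0,"wz":0,"jaw":80},{"dx":0,"dy":0,"dz":-45,"wx":0,"wy":0,"wz":0,"jaw":80},{"dx":0,"dy":0,"dz":-85,"wx":0,"wy":0,"wz":0,"jaw":80},{"dx":0,"dy":0,"dz":-120,"wx":0,"wy":0,"wz":0,"jaw":80},{"dx":0,"dy":0,"dz":-140,"wx":0,"wy":0,"wz":0,"jaw":80}]'
python3 -m jog '[{"dx":20,"dy":0,"dz":0,"wx":0,"wy":0,"wz":0,"jaw":80},{"dx":50,"dy":0,"dz":0,"wx":0,"wy":0,"wz":0,"jaw":80},{"dx":80,"dy":0,"dz":0,"wx":0,"wy":0,"wz":0,"jaw":80},{"dx":100,"dy":0,"dz":0,"wx":0,"wy":0,"wz":0,"jaw":80},{"dx":100,"dy":0,"dz":0,"wx":0,"wy":0,"wz":0,"jaw":80},{"dx":100,"dy":0,"dz":0,"wx":0,"wy":0,"wz":0,"jaw":80}]'
python3 - <<'E'
from h import *
st(); s=robot.grab_frame("side"); w=robot.grab_frame("wrist")
cv2.imwrite("pics/fin.png",np.hstack([cv2.resize(s[100:350,230:430],(400,500)),cv2.resize(w,(400,500))]))
E
```

```text
t: 27.27
ee_pos: [0.5181, 0.2421, 0.0761]
tool_rot: [0.0, 1.0, -0.0, -0.0]
force: [0.7, -0.4, -0.2]
gripper_width: 0.938
gripper_force: 0.0
t: 27.68
ee_pos: [0.5196, 0.2429, 0.2209]
tool_rot: [-0.0, 1.0, 0.002, 0.003]
force: [0.8, 0.6, 0.3]
gripper_width: 0.933
gripper_force: 0.0
t: 28.18
ee_pos: [0.4176, 0.2423, 0.2168]
tool_rot: [-0.001, 1.0, 0.0, 0.0]
force: [0.3, -0.3, 0.4]
gripper_width: 0.939
gripper_force: 0.0
t 28.18 p [0.4176 0.2423 0.2168] R [[-1.0, -0.001, 0.001], [-0.001, 1.0, 0.001], [-0.001, 0.001, -1.0]] f [ 0.3 -0.3  0.4] w 0.9386533722174842 0.0
```

View pics/fin.png

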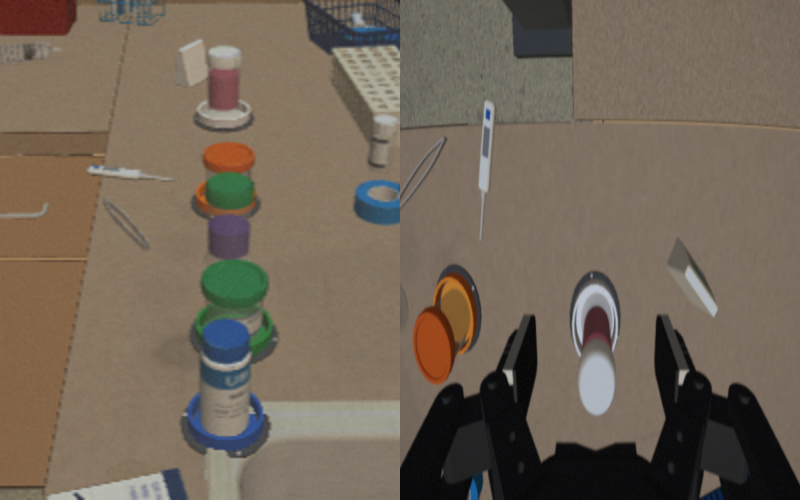

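All four containers stand upright in their docks in this view: jar (224,75), orange cup (229,165), green cup (235,290) and bottle (226,370). The purple jar is untouched.

```bash
python3 -c "
from rig import robot
print(robot.sign_off())"
```

```text
the job is handed in; nothing more can be done
None
```

I put all four containers away upright in their matching docks, left the purple jar standing where it was, and handed the job in at about 28 s of the 109 s allowed; the sign-off returned no verdict.

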